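# Draw up a worktop joint with its cam lock

## Robot

A 6-joint arm with a two-finger parallel gripper is mounted at the origin on the work surface. World frame = base frame: x ahead of the robot, y to its left, z up, the work surface at z = 0. Lengths are in m, angles in rad, forces in N, time in s.
With the tool pointing down it reaches from about 0.275 to 0.75 m from the base axis. Payload 10.2 kg.
Tool frame: the origin (TCP) lies where the fingers leave the gripper's body, on its centre line; the fingertips stand 73 mm ahead of it and the grasp point (between the pads) lies arm.pinch_z ahead of it (arm.pinch_z is the distance from the TCP to the grasp point, in m); z points along the fingers, y is the line along which they close (so a half turn about z gives the same grasp; the last joint's range is limited). The gripper opens to 85 mm and grips with 20 to 120 N. Pads are 22 mm wide; open, the fingers measure 114 mm over their backs; the gripper's body (76 mm by 85 mm) begins 54 mm behind the grasp point. The pads swing forward as they close: fully open they stand 13 mm farther back than shut.
Start: joints at [-1.503, 0.313, 1.498, -0, 1.331, -0.223], TCP at [0.151, -0.503, 0.304] pointing down, gripper open.
Joint ranges: [-2.94, 2.94], [-0.97, 2.17], [0.19, 2.56], [-1.23, 4.37], [0.02, 3.11], [-2.88, 2.88]. Speed limits (rad/s): [2.39, 2.39, 3.01, 3.14, 3.14, 3.14].

## Interface

Orientations are given as a unit quaternion [w, x, y, z].
In Python, from plant import arm gives the robot as it stands.
- The arm moves only by the tool drive_tool, never from a script. Its arguments are lists of equal length, an entry for each row: "twist": the turn, a rotation vector about the tool's x, y, z in degrees, a list of three; "linear": the shift along the tool's x, y, z in mm, a list of three; "hand": the opening in per cent of the stroke, from 0 (shut) to 100 (fully open). A call has exactly 8 rows; each row shifts and turns the commanded pose from where the row before left it, along the tool's axes as they then stand; what a row does not reach is not made up. A row lasts 1/8 s, in which the tool goes at most 62.5 mm and 10.7 degrees, less where a joint would pass 70% of its speed; a pose out of reach is approached as far as the arm can. A call with a gripper value outside its range is refused whole. The fingers move at their own pace and stop on an object; the grip force is fixed at half the most. Time passes only in rows, so rows that do not move let the fingers close, or fill a call up. It gives the time, the measured TCP pose, the force, the opening and the grip force at its end, in the units of the state.
- arm.observe(): the state, without advancing time (a new reading comes with each control period).
- arm.read_camera(name): name is "side" or "top" or "wrist"; returns the picture (420x560x3 uint8, red, green, blue); there is no depth.
- arm.camera_info(name): a dict with "mtx" (3x3 intrinsics, pixels), "R" (3x3) and "t" (3): a world point X has camera coordinates R X + t; the wrist camera has in their place "hand_eye" (4x4, takes a point from camera to tool coordinates, whose origin is the TCP and whose axes are the flange's). Camera axes: x right, y down, z forward; pixel columns grow to the right and rows downward; lengths in m; the calibration is good to about 2 mm. A picture is of the moment at which its call begins: read the wrist's pose just before it. camera_info takes no time and is no camera call.
- arm.hand_in(): hands the job in; it is judged then, once.
The state is a dict: "t": time; "q": joint angles; "joint_vel": joint speeds; "joint_efforts": joint torques, N m; "eef_pos": TCP position; "ee_rot": TCP orientation; "wrist_force": force on the tool from outside, world axes, zero at the start; "moment": the same for the moment, N m; "opening": opening from 0.0 (shut) to 1.0 (fully open); "grasp_force": force on a finger pad.
Only numpy, scipy, OpenCV 4.12 (cv2) and the standard library are available. Lean on these libraries where they do the work, as an engineer would, in place of code of your own. Each camera call takes 0.05 s, during which the arm holds its last target. There are 200 camera calls.

## Task

Take the screwdriver from its wooden block, set its blade in the slot of the cam lock and turn the cam clockwise until it has drawn the loose worktop piece up tight against the clamped one, with no gap left to see. Let the cam do the pulling (do not push the loose piece), turn gently and stop as soon as it goes tight rather than forcing it, then stand the screwdriver back in its block and leave everything else where it lies.

Things in the scene. Friction and masses are not known exactly. Their poses are not given: they have to be found in the camera images.
- panel: Fixed white worktop piece 130 (x) by 140 (y) by 38 mm thick, held at its -y end by two low clamps. Origin on the bench under the middle of the 56 mm square metal plate in its top, where the cam sits; z up. Mating face towards +y, 45 mm from the origin. An open groove 10 mm wide runs from cam to face; two spring pins beside it stand 1.5 mm proud and go flush under 10 N in all.
- rail: Loose white worktop piece 90 (x) by 110 (y) by 38 mm, 0.3 to 0.55 kg, beyond the panel's mating face. Origin on the bench under the middle of its own mating face, y pointing away from the panel. Its bolt reaches through the groove, the cross pin already in the cam. Faces start 2.2 to 3.2 mm apart; drawn up, the origin is at y = 45 mm in the panel's frame (gap = that y minus 45).
- cam: The cam, a steel disc 36 mm across, turning in the panel; stays where left. Its yaw is the panel's within 0.08 rad at the start. Turned clockwise from above it draws the bolt in 6 mm per rad; the faces meet after 0.5 to 1.2 rad (it varies). Torque: 0.15 N m turning free, 0.2 to 0.3 as the spring pins bear, 0.35 to 0.45 as the faces meet, then climbing; 0.7 is forcing it. Origin on the bench.
- cam_slot (a point): The middle of the cam's screwdriver slot at the cam's top face, 38 mm above the bench, flush with the panel. The slot is 19 mm long (this point's x, turning with the cam), 5 mm wide (y) and 7.5 mm deep with a flat floor; z up.
- driver: The screwdriver, upright in its block at any yaw. Origin at the middle of the blade's tip, z up to the handle, x along the blade's width. Blade 16 (x) by 3 (y) mm, shank 8 mm thick, round black guard 34 mm across from 55 to 61 mm above the tip, square wooden handle 26 by 26 mm (flats square to x and y) from 61 to 125 mm above the tip. 0.12 kg.
- driver_handle (a point): The middle of the screwdriver's handle, 95 mm above the blade's tip on its axis; axes as the screwdriver's.
- block: The screwdriver's stand: a fixed wooden block 64 by 64 mm, 62 mm high, with a square hole 21 by 21 mm straight down its middle, parallel to its sides. Origin on the bench under its middle. The guard rests on its top; the blade's tip then hangs 7 mm above the bench.
- tin: A closed paint tin, 74 mm in diameter, 90 mm high, 0.5 kg; leave it alone.
- sander: A cork sanding block, 62 by 36 by 26 mm, lying on the panel behind the cam; leave it alone.
- tape: A roll of masking tape, 100 mm across, 24 mm high; leave it alone.
- knife: A filling knife with a wooden handle, 200 mm long, lying flat; leave it alone.
- brush: A paint brush, 180 mm long, lying flat; leave it alone.
- mug: A white mug, 80 mm across, 90 mm high; leave it alone.
- sample: A white laminate sample square, 90 by 90 by 8 mm; leave it alone.
- offcut: A wooden batten offcut, 150 by 35 by 30 mm; leave it alone.
Not all that is in view belongs to the job. Leave any yellow look-alike of the rail alone. What is shaped like the block but purple is not meant.

How it is judged:
By the outcome, as a careful person would: the job done as asked, in the order asked, and still so for the second after the job is handed in, with the robot touching nothing.
It also fails if it takes over 72 s, if anything falls off the work surface, if the arm or the gripper's body presses on something with over 40 N, if the wrist force passes 120 N, or if a joint passes its speed limit or range.

## Working session

There is one attempt and no reset: what is moved stays moved. The work goes in short steps, Python scripts to look and compute and a tool call to move; the robot and the scene stay as the last step left them, time stands still between calls to the robot, and variables do not carry over. Pictures are saved under pics/ and viewed, at most 10 in all, crops included, and the job is handed in when it is done.

Besides the shell and the picture viewer there is one more tool, called after "Emit:" as name(argument=value, ...), one argument or row to a line, values as JSON. drive_tool: Moves the arm, as the interface text tells. Its arguments: {"type":"object","properties":{"twist":{"type":"array","items":{"type":"array","items":{"type":"number"}}},"linear":{"type":"array","items":{"type":"array","items":{"type":"number"}}},"hand":{"type":"array","items":{"type":"number"}}},"required":["twist","linear","hand"]}

```bash
ls; mkdir -p pics
python3 - <<'E'
from plant import arm
import cv2,numpy as np
np.set_printoptions(precision=4,suppress=True)
s=arm.observe();print(s)
print(arm.pinch_z)
for n in("top","side","wrist"):
    im=arm.read_camera(n);cv2.imwrite(f"pics/{n}0.png",im[:,:,::-1]);print(n,arm.camera_info(n))
a=cv2.imread("pics/top0.png");b=cv2.imread("pics/side0.png")
cv2.imwrite("pics/both0.png",cv2.resize(np.vstack([a]),(800,600)))
cv2.imwrite("pics/side0b.png",cv2.resize(b,(800,600)))
E
```

```text
pics
{'t': 0.0, 'q': array([-1.5034,  0.3134,  1.4984, -0.    ,  1.331 , -0.2234]), 'joint_vel': array([-0.0002,  0.0011,  0.0011,  0.001 ,  0.    ,  0.0009]), 'joint_efforts': array([  0.001 , -41.2261, -25.9742,  -0.0001,   0.0041,   0.    ]), 'eef_pos': array([ 0.1505, -0.5028,  0.3034]), 'ee_rot': array([-0.0006,  0.9894,  0.1449,  0.    ]), 'wrist_force': array([0.7789, 0.0934, 0.1617]), 'moment': array([-0.0201, -0.0188,  0.0283]), 'grasp_force': 0.0, 'opening': 0.9987030735762512}
0.0539
top {'mtx': array([[530.9528,   0.    , 283.1527],
       [  0.    , 530.9528, 209.2267],
       [  0.    ,   0.    ,   1.    ]]), 'R': array([[-0.0059, -1.    , -0.0016],
       [-0.9762,  0.0061, -0.2167],
       [ 0.2167,  0.0002, -0.9762]]), 't': array([0.0695, 0.5501, 1.0753])}
side {'mtx': array([[432.6185,   0.    , 271.6822],
       [  0.    , 432.6185, 207.7959],
       [  0.    ,   0.    ,   1.    ]]), 'R': array([[-0.9132, -0.4076,  0.0059],
       [-0.2365,  0.5179, -0.8221],
       [ 0.332 , -0.7521, -0.5693]]), 't': array([0.526 , 0.1617, 0.8835])}
wrist {'mtx': array([[326.2555,   0.    , 273.8331],
       [  0.    , 326.2555, 206.4728],
       [  0.    ,   0.    ,   1.    ]]), 'hand_eye': array([[ 0.0007, -0.956 , -0.2933,  0.0742],
       [ 1.    ,  0.0008,  0.0001,  0.0005],
       [ 0.0001, -0.2933,  0.956 , -0.0705],
       [ 0.    ,  0.    ,  0.    ,  1.    ]])}
```

View pics/both0.png

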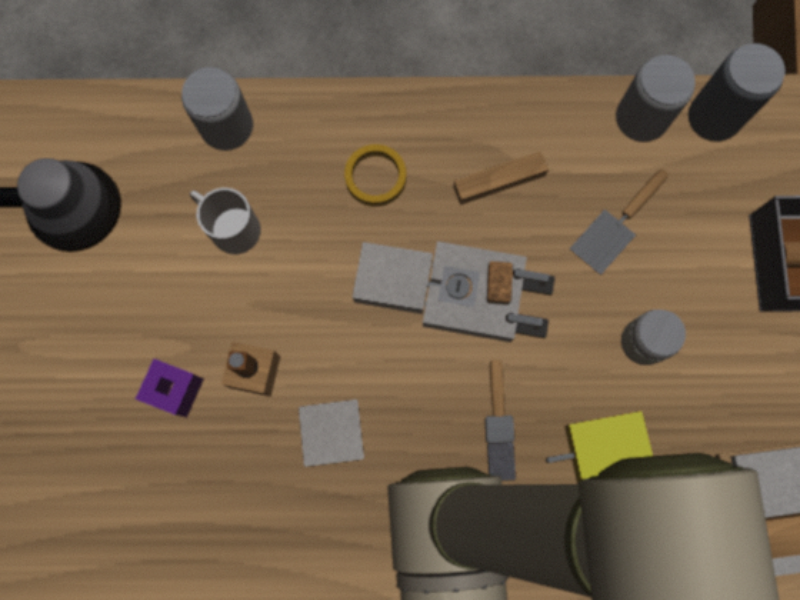

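View pics/side0b.png

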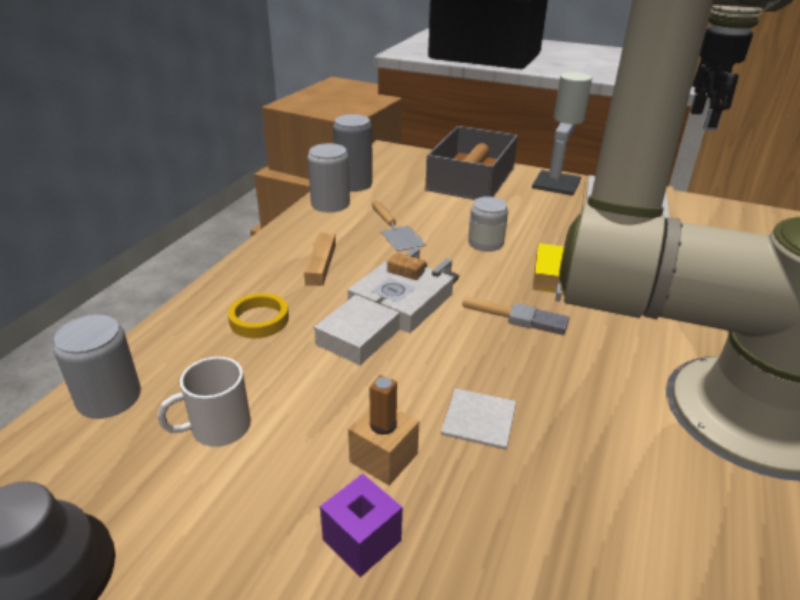

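The top view shows the real screwdriver upright in the wooden block at about (243,365) in the 800-wide picture. The purple block at (168,387) is a decoy, and so is the yellow rail at (610,445). The cam is at (458,286) with the white rail to its left at (395,277). The side view agrees: driver at (383,405), cam at (393,290).

```bash
cat > h.py <<'E'
import numpy as np,cv2
from plant import arm
from scipy.spatial.transform import Rotation as Ro
np.set_printoptions(precision=4,suppress=True)
def cam(n,s=None):
    c=arm.camera_info(n);K=np.array(c["mtx"])
    if n!="wrist":
        R=np.array(c["R"]);return K,R.T,-R.T@np.array(c["t"])
    s=s or arm.observe();q=s["ee_rot"];Rt=Ro.from_quat([q[1],q[2],q[3],q[0]]).as_matrix()
    H=np.array(c["hand_eye"]);return K,Rt@H[:3,:3],Rt@H[:3,3]+s["eef_pos"]
def ray(C,px,z):
    K,R,o=C;px=np.atleast_2d(px).astype(float)
    d=(R@np.linalg.solve(K,np.c_[px,np.ones(len(px))].T)).T
    return o+d*((z-o[2])/d[:,2])[:,None]
def proj(C,X):
    K,R,o=C;p=(K@(R.T@(np.atleast_2d(X)-o).T)).T;return p[:,:2]/p[:,2:]
def snap(name,f):
    s=arm.observe();im=arm.read_camera(name)[:,:,::-1].copy();cv2.imwrite(f"pics/{f}.png",im);return im,cam(name,s),s
E
python3 - <<'E'
from h import *
C=cam("top");k=.7
print("cam",ray(C,[458*k,286*k],.038),"handle top",ray(C,[237*k,358*k],.132))
print("block corners",ray(C,np.array([[230,341],[279,347],[269,395],[223,386]])*k,.062))
print("panel corners",ray(C,np.array([[437,242],[526,256],[514,340],[424,324]])*k,.038))
S=cam("side")
print("side handle top",ray(S,[384*k,382*k],.132),"cam",ray(S,[393*k,290*k],.038))
a=cv2.imread("pics/top0.png")[150:300,60:400]
cv2.imwrite("pics/crop1.png",cv2.resize(a,(800,353),interpolation=cv2.INTER_CUBIC))
E
```

```text
cam [[ 0.5752 -0.0159  0.038 ]] handle top [[0.4527 0.2973 0.132 ]]
block corners [[0.4881 0.3244 0.062 ]
 [0.4787 0.2517 0.062 ]
 [0.4082 0.2641 0.062 ]
 [0.4217 0.3317 0.062 ]]
panel corners [[ 0.6457  0.0152  0.038 ]
 [ 0.6223 -0.1221  0.038 ]
 [ 0.4909 -0.0987  0.038 ]
 [ 0.5163  0.0369  0.038 ]]
side handle top [[0.4494 0.2977 0.132 ]] cam [[ 0.5729 -0.013   0.038 ]]
```

View pics/crop1.png

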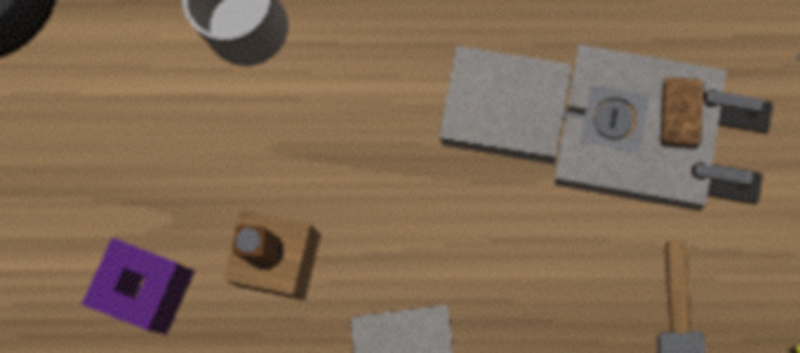

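The crop confirms it: the driver (cap at crop px (248,240)) stands in the brown wooden block, and the purple one at (138,285) is empty. The cam is at crop px (614,117) in the white panel.

```bash
cat >> h.py <<'E'
def yaw(s):
    q=s["ee_rot"];R=Ro.from_quat([q[1],q[2],q[3],q[0]]).as_matrix();return np.arctan2(R[1,0],R[0,0])
def plan(pos,psi,n,s=None):
    "equal rows: shift along axes at row start, then turn"
    s=s or arm.observe();p=np.array(s["eef_pos"]);y=yaw(s);d=(np.array(pos)-p)/n;dy=(psi-y)/n
    L=[]
    for i in range(n):
        c,k=np.cos(y+i*dy),np.sin(y+i*dy)
        L.append([float(round(1000*v,1)) for v in (d[0]*c+d[1]*k, d[0]*k-d[1]*c, -d[2])])
    print("turn/row deg",-np.degrees(dy),"linear",L)
E
python3 - <<'E'
from h import *
plan([.451,.297,.32],1.4,16)
E
```

```text
turn/row deg -3.9718945830781527 linear [[32.3, -42.5, -1.0], [35.2, -40.2, -1.0], [37.9, -37.6, -1.0], [40.4, -34.9, -1.0], [42.7, -32.0, -1.0], [44.8, -29.0, -1.0], [46.7, -25.8, -1.0], [48.4, -22.5, -1.0], [49.9, -19.1, -1.0], [51.1, -15.6, -1.0], [52.0, -12.0, -1.0], [52.7, -8.4, -1.0], [53.2, -4.7, -1.0], [53.4, -1.0, -1.0], [53.3, 2.7, -1.0], [53.0, 6.4, -1.0]]
```

Emit:
drive_tool(
  twist=[
    [0,0,-4],
    [0,0,-4],
    [0,0,-4],
    [0,0,-4],
    [0,0,-4],
    [0,0,-4],
    [0,0,-4],
    [0,0,-4],
  ],
  linear=[
    [32,-42.5,-1],
    [35,-40,-1],
    [38,-37.5,-1],
    [40.5,-35,-1],
    [42.5,-32,-1],
    [45,-29,-1],
    [46.5,-26,-1],
    [48.5,-22.5,-1],
  ],
  hand=[100,100,100,100,100,100,100,100],
)

```text
t: 1.15
eef_pos: [0.2997, -0.1015, 0.312]
ee_rot: [0.0, 0.911, 0.413, 0.0]
wrist_force: [0.2, -1.1, 0.2]
opening: 1.003
grasp_force: 0.0
```

Emit:
drive_tool(
  twist=[
    [0,0,-4],
    [0,0,-4],
    [0,0,-4],
    [0,0,-4],
    [0,0,-4],
    [0,0,-4],
    [0,0,-4],
    [0,0,-4],
  ],
  linear=[
    [50,-19,-1],
    [51,-15.5,-1],
    [52,-12,-1],
    [52.5,-8.5,-1],
    [53,-4.5,-1],
    [53.5,-1,-1],
    [53.5,2.5,-1],
    [53,6.5,-1],
  ],
  hand=[100,100,100,100,100,100,100,100],
)

```text
t: 2.15
eef_pos: [0.4481, 0.2992, 0.3197]
ee_rot: [0.0, 0.761, 0.648, -0.0]
wrist_force: [-0.4, -1.2, 0.9]
opening: 1.0
grasp_force: 0.0
```

Run:
```python
from h import *
im,C,s=snap("wrist","w1");print(s["t"],s["eef_pos"],s["ee_rot"],yaw(s),s["q"])
cv2.imwrite("pics/w1b.png",cv2.resize(im,(800,600)))
print(proj(C,[[.451,.297,.132],[.451,.297,.062]])*800/560)
```

```text
2.15 [0.4481 0.2992 0.3197] [ 0.      0.7615  0.6482 -0.0002] 1.410442773854395 [ 0.3712  0.3326  1.4293 -0.0001  1.38    0.5316]
[[397.3798 289.3743]
 [396.2084 262.0133]]
```

View pics/w1b.png

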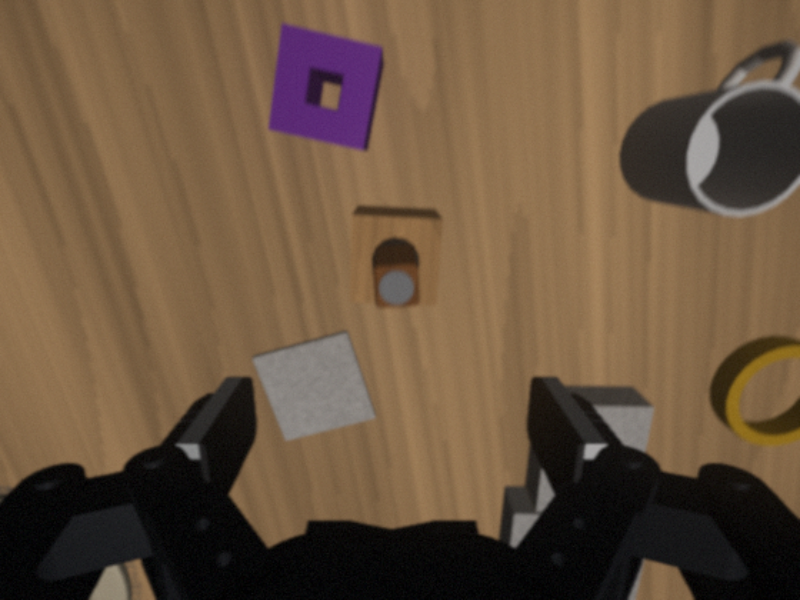

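The wrist view shows the driver in the wooden block with its cap at (397,288). The handle edges run at x≈374 and 419, so the flats are already about square to the gripper. The block's top is seen at (353–441, 215–305) and is also square to it.

Run:
```python
from h import *
im=cv2.imread("pics/w1.png");s=arm.observe();C=cam("wrist",s)
print("cap",ray(C,[[397*.7,288*.7]],.132))
# cap mask: grey
g=im[190:215,262:294].astype(int);m=((g.max(2)-g.min(2))<25)&(g.mean(2)>70)
ys,xs=np.nonzero(m);print(len(xs),xs.mean()+262,ys.mean()+190,ray(C,[[xs.mean()+262,ys.mean()+190]],.132))
# block top corners (near edge, far edges)
print("block",ray(C,np.array([[354,216],[441,219],[438,304],[355,302]])*.7,.062))
c=cv2.resize(im[130:230,230:330],(600,600),interpolation=cv2.INTER_CUBIC);cv2.imwrite("pics/w1c.png",c)
```

```text
cap [[0.4518 0.3025 0.132 ]]
442 276.99321266968326 200.92533936651583 [[0.4512 0.3032 0.132 ]]
block [[0.4277 0.3388 0.062 ]
 [0.4875 0.3274 0.062 ]
 [0.4776 0.2656 0.062 ]
 [0.4173 0.2766 0.062 ]]
```

View pics/w1c.png

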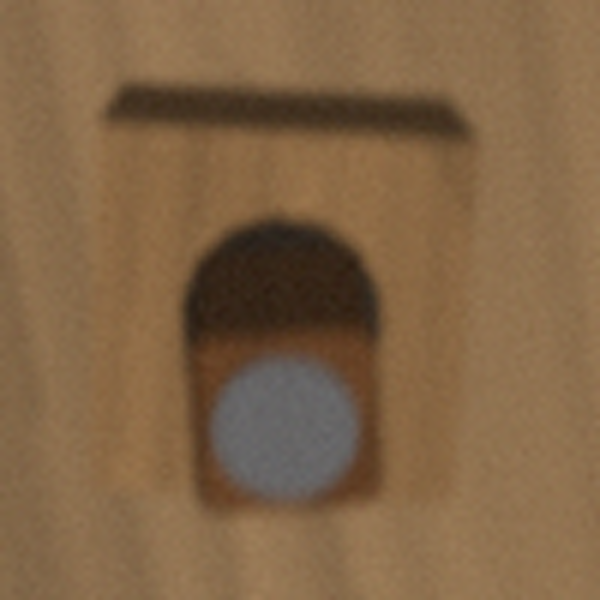

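The crop shows the cap at (285,427). The handle flats are turned about 4° anticlockwise from the gripper, and the handle stands central in the brown block. Next I descend and grip.

Emit:
drive_tool(
  twist=[
    [0,0,-3.5],
    [0,0,0],
    [0,0,0],
    [0,0,0],
    [0,0,0],
    [0,0,0],
    [0,0,0],
    [0,0,0],
  ],
  linear=[
    [4,3,10],
    [0,0,45],
    [0,0,45],
    [0,0,45],
    [0,0,15],
    [0,0,0],
    [0,0,0],
    [0,0,0],
  ],
  hand=[100,100,100,100,100,100,30,0],
)

```text
t: 3.2
eef_pos: [0.4519, 0.301, 0.1613]
ee_rot: [0.0, 0.742, 0.67, 0.001]
wrist_force: [0.2, 0.5, -0.6]
opening: 0.604
grasp_force: 0.0
```

Emit:
drive_tool(
  twist=[
    [0,0,0],
    [0,0,0],
    [0,0,0],
    [0,0,0],
    [0,0,0],
    [0,0,0],
    [0,0,0],
    [0,0,0],
  ],
  linear=[
    [0,0,0],
    [0,0,0],
    [0,0,0],
    [0,0,0],
    [0,0,0],
    [0,0,0],
    [0,0,0],
    [0,0,0],
  ],
  hand=[0,0,0,0,0,0,0,0],
)

```text
t: 4.2
eef_pos: [0.4516, 0.3009, 0.1605]
ee_rot: [0.0, 0.742, 0.67, 0.0]
wrist_force: [-1.1, -0.5, 6.3]
opening: 0.294
grasp_force: 58.9
```

Run:
```python
from h import *
s=arm.observe();print(s,arm.pinch_z,yaw(s))
```

```text
{'t': 4.2, 'q': array([0.3718, 0.5049, 1.6196, 0.    , 1.0162, 0.4736]), 'joint_vel': array([-0.0011, -0.0001, -0.0011,  0.0006,  0.0001, -0.0017]), 'joint_efforts': array([ -0.3198, -42.8069, -20.7113,  -0.0148,  -0.3517,  -0.0052]), 'eef_pos': array([0.4516, 0.3009, 0.1605]), 'ee_rot': array([0.0002, 0.7422, 0.6702, 0.0004]), 'wrist_force': array([-1.1142, -0.4994,  6.2754]), 'moment': array([-0.0877,  0.2437, -0.0006]), 'grasp_force': 58.85744869709015, 'opening': 0.29382090253527154} 0.0539 1.4689504589212559
```

Emit:
drive_tool(
  twist=[
    [0,0,0],
    [0,0,0],
    [0,0,0],
    [0,0,0],
    [0,0,0],
    [0,0,0],
    [0,0,0],
    [0,0,0],
  ],
  linear=[
    [0,0,-5],
    [0,0,-15],
    [0,0,-20],
    [0,0,-25],
    [0,0,-25],
    [0,0,-20],
    [0,0,0],
    [0,0,0],
  ],
  hand=[0,0,0,0,0,0,0,0],
)

```text
t: 5.2
eef_pos: [0.4512, 0.3007, 0.2693]
ee_rot: [-0.0, 0.742, 0.67, -0.001]
wrist_force: [-0.0, -0.0, -1.3]
opening: 0.297
grasp_force: 58.9
```

Run:
```python
from h import *
im,C,s=snap("wrist","w2");im2,_,_=snap("side","s2");print(s["eef_pos"],s["wrist_force"],s["moment"],s["opening"])
c=arm.observe()
p=proj(cam("side"),s["eef_pos"]-[0,0,.12])[0].astype(int);print(p)
q=proj(C,s["eef_pos"]-[0,0,.1535])[0];print("tip expected in wrist",q)
a=cv2.resize(im2[p[1]-50:p[1]+50,p[0]-33:p[0]+33],(396,600),interpolation=cv2.INTER_CUBIC)
x,y=int(q[0]),int(q[1])
b=cv2.resize(im[y-75:y+75,x-50:x+50],(400,600),interpolation=cv2.INTER_CUBIC)
cv2.imwrite("pics/c2.png",np.hstack([a,b]))
plan([.566,-.066,.2655],1.469,8)
plan([.566,-.066,.2655],1.469,12)
```

```text
[0.4512 0.3007 0.2693] [-0.0486 -0.0191 -1.3211] [ 0.0005  0.0393 -0.0392] 0.2971184568244698
[267 260]
tip expected in wrist [274.5026 213.5946]
turn/row deg -0.0006423318896155375 linear [[-44.1, 18.9, 0.4], [-44.1, 18.9, 0.4], [-44.1, 18.9, 0.4], [-44.1, 18.9, 0.4], [-44.1, 18.9, 0.4], [-44.1, 18.9, 0.4], [-44.1, 18.9, 0.4], [-44.1, 18.9, 0.4]]
turn/row deg -0.0004282212597436916 linear [[-29.4, 12.6, 0.3], [-29.4, 12.6, 0.3], [-29.4, 12.6, 0.3], [-29.4, 12.6, 0.3], [-29.4, 12.6, 0.3], [-29.4, 12.6, 0.3], [-29.4, 12.6, 0.3], [-29.4, 12.6, 0.3], [-29.4, 12.6, 0.3], [-29.4, 12.6, 0.3], [-29.4, 12.6, 0.3], [-29.4, 12.6, 0.3]]
```

View pics/c2.png

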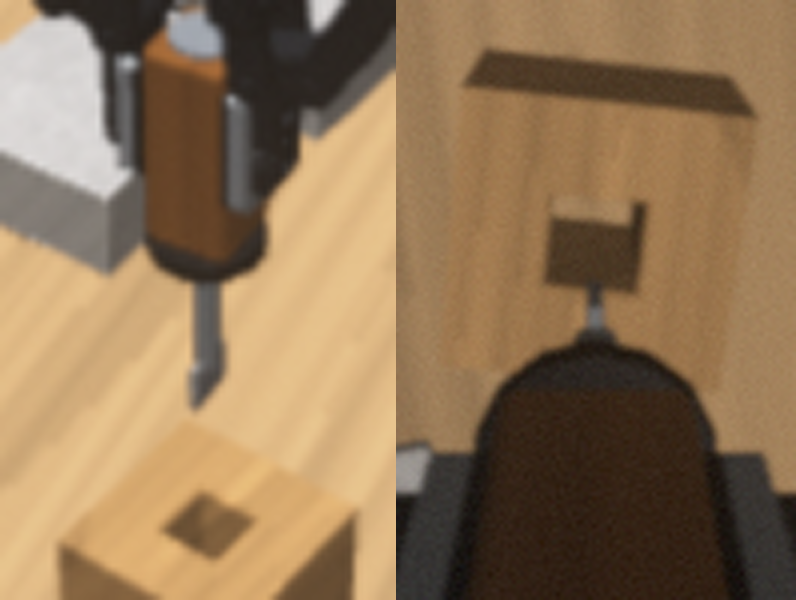

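The side crop shows the blade clear of the block. The wrist crop shows the blade edge-on at (595,285–330), so its width lies along tool x. To match the slot I turn the tool to a yaw of about 2.97 and move to a spot where the camera can see the cam.

Run:
```python
from h import *
s=arm.observe();C=cam("wrist",s);q=s["ee_rot"];R=Ro.from_quat([q[1],q[2],q[3],q[0]]).as_matrix()
for x in(-.008,0,.008):
  for z in (.12,.1535): print(x,z,proj(C,s["eef_pos"]+R@[x,0,z]))
plan([.623,-.023,.2693],2.965,12)
```

```text
-0.008 0.12 [[274.3205 242.3656]]
-0.008 0.1535 [[274.2749 224.0997]]
0 0.12 [[274.3357 230.5366]]
0 0.1535 [[274.2876 213.6954]]
0.008 0.12 [[274.3513 218.4325]]
0.008 0.1535 [[274.3006 203.0824]]
turn/row deg -7.143302067224005 linear [[-25.4, 17.0, -0.0], [-27.3, 13.7, -0.0], [-28.8, 10.2, -0.0], [-29.8, 6.5, -0.0], [-30.4, 2.8, -0.0], [-30.5, -1.0, -0.0], [-30.2, -4.8, -0.0], [-29.3, -8.5, -0.0], [-28.0, -12.1, -0.0], [-26.3, -15.5, -0.0], [-24.2, -18.6, -0.0], [-21.7, -21.5, -0.0]]
```

Emit:
drive_tool(
  twist=[
    [0,0,-7],
    [0,0,-7],
    [0,0,-7],
    [0,0,-7],
    [0,0,-7],
    [0,0,-7],
    [0,0,-7],
    [0,0,-7],
  ],
  linear=[
    [-25.5,17,0],
    [-27.5,13.5,0],
    [-29,10,0],
    [-30,6.5,0],
    [-30.5,3,0],
    [-30.5,-1,0],
    [-30,-5,0],
    [-29.5,-8.5,0],
  ],
  hand=[0,0,0,0,0,0,0,0],
)

```text
t: 6.3
eef_pos: [0.5641, 0.0822, 0.2691]
ee_rot: [-0.001, 0.339, 0.941, -0.0]
wrist_force: [0.2, 0.6, -0.8]
opening: 0.297
grasp_force: 59.0
```

Emit:
drive_tool(
  twist=[
    [0,0,-7],
    [0,0,-7],
    [0,0,-7],
    [0,0,-8],
    [0,0,0],
    [0,0,0],
    [0,0,0],
    [0,0,0],
  ],
  linear=[
    [-28,-12,0],
    [-26.5,-15.5,0],
    [-24,-18.5,0],
    [-21.5,-21.5,0],
    [0,0,0],
    [0,0,0],
    [0,0,0],
    [0,0,0],
  ],
  hand=[0,0,0,0,0,0,0,0],
)

```text
t: 7.3
eef_pos: [0.6183, -0.0251, 0.27]
ee_rot: [0.0, 0.094, 0.996, 0.0]
wrist_force: [-0.0, -1.1, -0.6]
opening: 0.297
grasp_force: 59.0
```

Run:
```python
from h import *
im,C,s=snap("wrist","w3");print(s["eef_pos"],s["q"],yaw(s),s["wrist_force"],s["moment"])
print(proj(C,[[.575,-.015,.038]]))
cv2.imwrite("pics/w3b.png",cv2.resize(im[0:300,170:400],(460*5//4,750))[0:600])
```

```text
[ 0.6183 -0.0251  0.27  ] [-0.2297  0.5463  1.2414  0.0001  1.3539 -1.6117] 2.952784680625676 [-0.0102 -1.1066 -0.5634] [0.0026 0.0689 0.0268]
[[276.5293 141.5439]]
```

View pics/w3b.png

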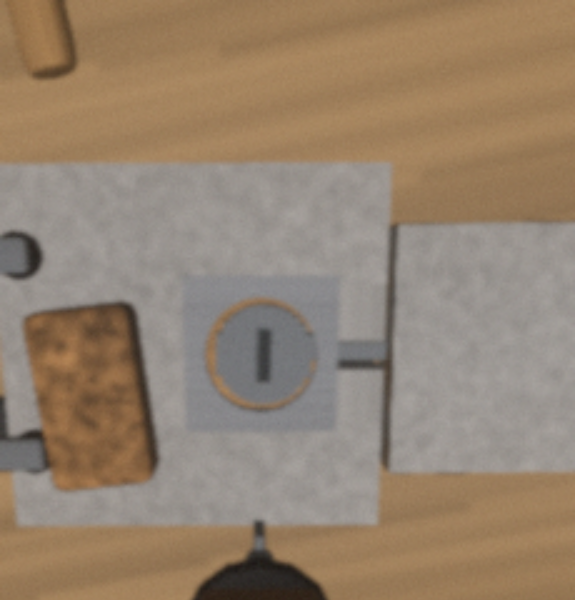

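The wrist view shows the slot at (264,355), i.e. px (275.6,142), inside the ringed cam disc. The blade is edge-on at (259,520–555) and the guard is at (260,565). The rail is to the right with a visible gap at x≈388.

Run:
```python
from h import *
im=cv2.imread("pics/w3.png");s=arm.observe();C=cam("wrist",s);q=s["ee_rot"];R=Ro.from_quat([q[1],q[2],q[3],q[0]]).as_matrix()
g=cv2.cvtColor(im,cv2.COLOR_BGR2GRAY).astype(int)
x0,y0=256,122;sub=g[y0:165,x0:297];print("disc grey",np.median(sub))
m=(sub<np.median(sub)-25);m=m.astype(np.uint8)
n,l,st,ce=cv2.connectedComponentsWithStats(m);i=1+np.argmax(st[1:,4]);ys,xs=np.nonzero(l==i)
P=np.c_[xs+x0,ys+y0];print("slot px",P.mean(0),len(xs),st[i])
W=ray(C,P,.038);c=W.mean(0);u=np.linalg.svd(W[:,:2]-c[:2])[2][0];print("slot",c,"yaw",np.arctan2(u[1],u[0])%np.pi, "len",np.ptp((W[:,:2]-c[:2])@u))
# ring (orange): saturation
h=cv2.cvtColor(im,cv2.COLOR_BGR2HSV);r=(h[...,1]>70)[110:172,245:305];ys,xs=np.nonzero(r)
e=cv2.fitEllipse(np.c_[xs+245,ys+110].astype(np.float32));print("ring",e,len(xs),ray(C,[e[0]],.038))
# panel edges yaw / plate for check
for nm,X in (("blade+x",(.008,0,.1535)),("tip",(0,0,.1535)),("guardlow",(.017,0,.0985)),("guardtop",(.017,0,.0925))):
  for dx in (0,-.004): print(nm,dx,proj(C,s["eef_pos"]+R@(np.array(X)+[dx,0,0])))
print(g[200:230,268:280])
```

```text
disc grey 118.0
slot px [275.0734 141.7156] 109 [ 17   9   6  22 109]
slot [ 0.575  -0.0165  0.038 ] yaw 2.9424439734497003 len 0.018929300982995986
ring ((274.40008544921875, 141.0941619873047), (41.982643127441406, 42.666561126708984), 0.7055482268333435) 218 [[ 0.5743 -0.0169  0.038 ]]
blade+x 0 [[274.6875 204.3789]]
blade+x -0.004 [[274.6791 209.7005]]
tip 0 [[274.6708 214.9693]]
tip -0.004 [[274.6625 220.1862]]
guardlow 0 [[274.9578 217.4012]]
guardlow -0.004 [[274.945  224.2731]]
guardtop 0 [[274.9944 221.0771]]
guardtop -0.004 [[274.981  228.1509]]
[[153 155 154 151 153 153 147 147 148 149 151 150]
 [152 152 156 152 154 152 150 152 146 150 150 151]
 [152 155 153 153 155 153 154 150 148 149 152 152]
 [151 156 154 155 152 150 151 150 151 149 153 155]
 [150 154 153 151 154 152 153 152 152 154 158 154]
 [150 150 150 151 153 152 152 157 155 158 156 152]
 [144 148 153 152 149 148 150 156 156 160 160 155]
 [153 146 148 143 135 139 139 147 155 162 155 153]
 [148 145 143 122 102  99 104 120 144 153 155 157]
 [150 143 136 112  73  59  67 101 131 146 153 150]
 [136 135 129 101  67  52  6
[... 292 characters left out ...]
110 102 108 109 102 110 120 124 124]
 [120 122 115 106 105 114 106 101 107 120 123 128]
 [121 120 115 106 105 110 106 101 110 121 126 130]
 [122 116  99  89  91  97  92  86  96 112 125 130]
 [115  98  84  65  65  67  65  64  68  85 110 129]
 [109  85  58  48  49  51  49  49  56  66  91 118]
 [ 95  66  52  46  43  43  46  42  48  51  69 105]
 [ 77  52  38  38  32  34  34  33  36  40  58  87]
 [ 51  37  35  31  30  33  28  30  31  33  41  57]
 [ 38  30  28  24  26  36  33  31  30  29  29  37]
 [ 31  30  32  33  36  36  31  29  33  31  31  27]
 [ 33  33  36  31  36  39  39  33  35  32  33  30]
 [ 36  41  39  41  44  42  47  42  40  41  38  40]
 [ 44  43  43  42  40  41  42  44  42  43  40  39]]
```

Emit:
drive_tool(
  twist=[
    [0,0,0.6],
    [0,0,0],
    [0,0,0],
    [0,0,0],
    [0,0,0],
    [0,0,0],
    [0,0,0],
    [0,0,0],
  ],
  linear=[
    [16,0.5,0],
    [16,0.5,0],
    [15,0,0],
    [0,0,20],
    [0,0,22],
    [0,0,20],
    [0,0,0],
    [0,0,0],
  ],
  hand=[0,0,0,0,0,0,0,0],
)

```text
t: 8.35
eef_pos: [0.5729, -0.0156, 0.2089]
ee_rot: [0.001, 0.1, 0.995, -0.0]
wrist_force: [-0.1, 0.3, -1.0]
opening: 0.298
grasp_force: 59.0
```

Run:
```python
from h import *
im,C,s=snap("wrist","w4");print(s["eef_pos"],yaw(s),s["wrist_force"],s["moment"])
im2,_,_=snap("side","s4")
q=s["ee_rot"];R=Ro.from_quat([q[1],q[2],q[3],q[0]]).as_matrix()
print("tip+x",proj(C,s["eef_pos"]+R@[.0055,-.0009,.1535]),"slot +x",proj(C,s["eef_pos"]+R@[.007,-.0009,s["eef_pos"][2]-.038]))
a=cv2.resize(im[170:250,235:315],(480,480),interpolation=cv2.INTER_CUBIC)
p=proj(cam("side"),[.575,-.0165,.05])[0].astype(int)
b=cv2.resize(im2[p[1]-40:p[1]+20,p[0]-20:p[0]+20],(320,480),interpolation=cv2.INTER_CUBIC)
cv2.imwrite("pics/c4.png",np.hstack([a,b]))
```

```text
[ 0.5729 -0.0156  0.2089] 2.9420110170620073 [-0.1235  0.2816 -0.9972] [-0.0497 -0.0058 -0.0061]
tip+x [[273.4347 207.6994]] slot +x [[273.4634 199.1326]]
```

View pics/c4.png

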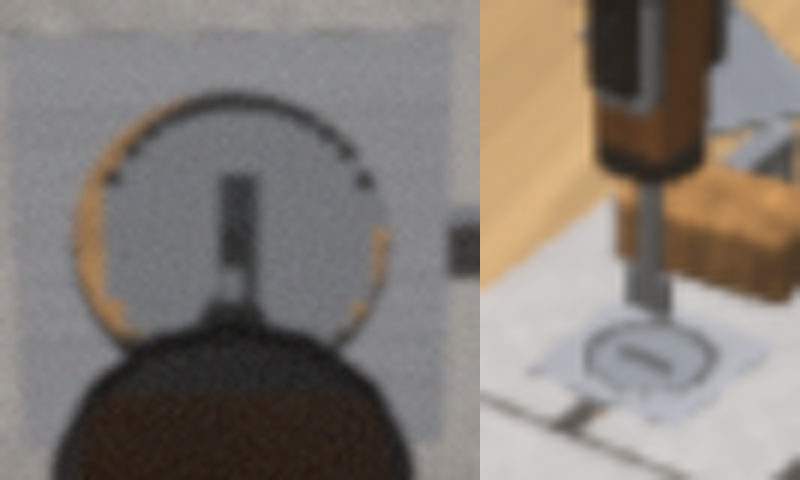

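The crop shows the slot centred at column 239 with its far end at row 175, and the blade and guard axis at column 232. So the blade must move about 1 mm along tool +y. The x position and yaw already match.

Emit:
drive_tool(
  twist=[
    [0,0,0],
    [0,0,0],
    [0,0,0],
    [0,0,0],
    [0,0,0],
    [0,0,0],
    [0,0,0],
    [0,0,0],
  ],
  linear=[
    [0,1,4],
    [0,0,4],
    [0,0,4],
    [0,0,3],
    [0,0,1.5],
    [0,0,1.5],
    [0,0,1],
    [0,0,0],
  ],
  hand=[0,0,0,0,0,0,0,0],
)

```text
t: 9.45
eef_pos: [0.5728, -0.0147, 0.1889]
ee_rot: [-0.0, 0.1, 0.995, 0.0]
wrist_force: [0.1, -0.5, -0.8]
opening: 0.3
grasp_force: 59.0
```

Run:
```python
from h import *
s=arm.observe();print(s["eef_pos"],yaw(s),s["wrist_force"],s["moment"],s["eef_pos"][2]-.1535)
```

```text
[ 0.5728 -0.0147  0.1889] 2.941983999348423 [ 0.0522 -0.4608 -0.8197] [ 0.0303 -0.0449  0.0153] 0.035371574546412876
```

Emit:
drive_tool(
  twist=[
    [0,0,0],
    [0,0,0],
    [0,0,0],
    [0,0,0],
    [0,0,0],
    [0,0,0],
    [0,0,0],
    [0,0,0],
  ],
  linear=[
    [0,0,1],
    [0,0,1],
    [0,0,1],
    [0,0,0.5],
    [0,0,0.2],
    [0,0,0],
    [0,0,0],
    [0,0,0],
  ],
  hand=[0,0,0,0,0,0,0,0],
)

```text
t: 10.45
eef_pos: [0.5728, -0.0147, 0.1852]
ee_rot: [0.0, 0.1, 0.995, -0.0]
wrist_force: [0.4, -0.2, -1.2]
opening: 0.294
grasp_force: 59.0
```

Run:
```python
from h import *
im,C,s=snap("side","s5");print(s["eef_pos"],yaw(s),s["wrist_force"],s["moment"],s["eef_pos"][2]-.1535)
im2,_,_=snap("wrist","w5")
p=proj(cam("side"),[.575,-.0165,.05])[0].astype(int)
b=cv2.resize(im[p[1]-40:p[1]+20,p[0]-20:p[0]+20],(320,480),interpolation=cv2.INTER_CUBIC)
a=cv2.resize(im2[170:250,235:315],(480,480),interpolation=cv2.INTER_CUBIC)
cv2.imwrite("pics/c5.png",np.hstack([a,b]))
```

```text
[ 0.5728 -0.0147  0.1852] 2.941937055013117 [ 0.3736 -0.1844 -1.1913] [-0.0296  0.0447 -0.0325] 0.03172986750343687
```

Emit:
drive_tool(
  twist=[
    [0,0,2],
    [0,0,2],
    [0,0,2],
    [0,0,2],
    [0,0,2],
    [0,0,2],
    [0,0,0],
    [0,0,0],
  ],
  linear=[
    [0,0.07,0],
    [0,0.07,0],
    [0,0.07,0],
    [0,0.07,0],
    [0,0.07,0],
    [0,0.07,0],
    [0,0,0],
    [0,0,0],
  ],
  hand=[0,0,0,0,0,0,0,0],
)

```text
t: 11.55
eef_pos: [0.5729, -0.0143, 0.1852]
ee_rot: [-0.0, 0.203, 0.979, -0.0]
wrist_force: [-0.0, -0.5, -1.3]
opening: 0.297
grasp_force: 59.0
```

```bash
cat > st.py <<'E'
from h import *
s=arm.observe();y=yaw(s);f=s["wrist_force"];c,k=np.cos(y),np.sin(y)
print("t",s["t"],"p",s["eef_pos"],"turned",np.degrees(2.942-y),"F",f,"tool fx,fy",f[0]*c+f[1]*k,f[0]*k-f[1]*c,"M",s["moment"],"q6",s["q"][5],s["opening"],s["joint_efforts"][5])
E
python3 st.py
```

```text
t 11.55 p [ 0.5729 -0.0143  0.1852] turned 11.98795761349305 F [-0.0045 -0.5458 -1.3432] tool fx,fy -0.21283812055225662 -0.5026533371438116 M [-0.0893  0.0106  0.118 ] q6 -1.3911830502009332 0.29656693452546834 0.12521894183009863
```

Emit:
drive_tool(
  twist=[
    [0,0,2],
    [0,0,2],
    [0,0,2],
    [0,0,2],
    [0,0,2],
    [0,0,2],
    [0,0,0],
    [0,0,0],
  ],
  linear=[
    [0,0.07,0],
    [0,0.07,0],
    [0,0.07,0],
    [0,0.07,0],
    [0,0.07,0],
    [0,0.07,0],
    [0,0,0],
    [0,0,0],
  ],
  hand=[0,0,0,0,0,0,0,0],
)

```text
t: 12.55
eef_pos: [0.5731, -0.0138, 0.1852]
ee_rot: [0.0, 0.304, 0.953, 0.0]
wrist_force: [0.5, 1.3, -2.5]
opening: 0.293
grasp_force: 59.0
```

```bash
python3 st.py
```

```text
t 12.55 p [ 0.5731 -0.0138  0.1852] turned 23.991781708711553 F [ 0.4791  1.2894 -2.4507] tool fx,fy 0.35701386477469166 1.3283590473111537 M [ 0.3025 -0.2774  0.1107] q6 -1.1810097315294497 0.29321969648817775 0.15679744072258472
```

Emit:
drive_tool(
  twist=[
    [0,0,1.5],
    [0,0,1.5],
    [0,0,1.5],
    [0,0,1.5],
    [0,0,1],
    [0,0,1],
    [0,0,0],
    [0,0,0],
  ],
  linear=[
    [0,0.05,0],
    [0,0.05,0],
    [0,0.05,0],
    [0,0.05,0],
    [0,0.04,0],
    [0,0.04,0],
    [0,0,0],
    [0,0,0],
  ],
  hand=[0,0,0,0,0,0,0,0],
)

```text
t: 13.55
eef_pos: [0.5733, -0.0137, 0.1852]
ee_rot: [0.0, 0.37, 0.929, 0.0]
wrist_force: [2.5, 1.5, -2.1]
opening: 0.296
grasp_force: 59.1
```

```bash
python3 st.py
```

```text
t 13.55 p [ 0.5733 -0.0137  0.1852] turned 32.0001272647619 F [ 2.5395  1.5444 -2.0649] tool fx,fy -0.7821501459009146 2.8674873894662447 M [ 0.555  -0.5953  0.2227] q6 -1.0408258688830967 0.29599017588091314 0.1602706080302596
```

Emit:
drive_tool(
  twist=[
    [0,0,1],
    [0,0,1],
    [0,0,1],
    [0,0,1],
    [0,0,1],
    [0,0,1],
    [0,0,0],
    [0,0,0],
  ],
  linear=[
    [0,0.1,0],
    [0,0.1,0],
    [0,0.1,0],
    [0,0.1,0],
    [0,0.08,0],
    [0,0.08,0],
    [0,0,0],
    [0,0,0],
  ],
  hand=[0,0,0,0,0,0,0,0],
)

```text
t: 14.55
eef_pos: [0.5736, -0.0133, 0.1852]
ee_rot: [-0.0, 0.418, 0.908, -0.0]
wrist_force: [1.4, 1.0, -1.6]
opening: 0.295
grasp_force: 59.1
```

```bash
python3 st.py
```

```text
t 14.55 p [ 0.5736 -0.0133  0.1852] turned 37.99776412158046 F [ 1.4149  1.0349 -1.6315] tool fx,fy -0.1339278272615011 1.7478443237149142 M [ 0.2451 -0.3453  0.1194] q6 -0.9352461806824102 0.2950650766610712 0.1728601846843958
```

Emit:
drive_tool(
  twist=[
    [0,0,1],
    [0,0,1],
    [0,0,1],
    [0,0,1],
    [0,0,1],
    [0,0,1],
    [0,0,0],
    [0,0,0],
  ],
  linear=[
    [0,0.08,0],
    [0,0.08,0],
    [0,0.08,0],
    [0,0.08,0],
    [0,0.08,0],
    [0,0.08,0],
    [0,0,0],
    [0,0,0],
  ],
  hand=[0,0,0,0,0,0,0,0],
)

```text
t: 15.55
eef_pos: [0.574, -0.013, 0.1852]
ee_rot: [-0.0, 0.465, 0.885, -0.0]
wrist_force: [0.8, -0.5, -0.2]
opening: 0.295
grasp_force: 59.2
```

```bash
python3 st.py
```

```text
t 15.55 p [ 0.574  -0.013   0.1852] turned 43.9935321299 F [ 0.7763 -0.4534 -0.1969] tool fx,fy -0.8138854955010006 0.3819526855861113 M [-0.1443  0.036   0.1607] q6 -0.8299210706126823 0.2947542556599358 0.1852515572682023
```

Emit:
drive_tool(
  twist=[
    [0,0,1],
    [0,0,1],
    [0,0,1],
    [0,0,1],
    [0,0,1],
    [0,0,1],
    [0,0,0],
    [0,0,0],
  ],
  linear=[
    [0,0.06,0],
    [0,0.06,0],
    [0,0.06,0],
    [0,0.06,0],
    [0,0.06,0],
    [0,0.06,0],
    [0,0,0],
    [0,0,0],
  ],
  hand=[0,0,0,0,0,0,0,0],
)

```text
t: 16.55
eef_pos: [0.5743, -0.0128, 0.1852]
ee_rot: [-0.0, 0.511, 0.86, -0.0]
wrist_force: [-0.8, -1.3, 1.1]
opening: 0.297
grasp_force: 59.3
```

```bash
python3 st.py
```

```text
t 16.55 p [ 0.5743 -0.0128  0.1852] turned 49.998743090434374 F [-0.8079 -1.2982  1.0516] tool fx,fy -0.7538811856460433 -1.3302646036999612 M [-0.2558  0.197   0.1818] q6 -0.7247105274490454 0.29700112386635724 0.2328853402286768
```

Emit:
drive_tool(
  twist=[
    [0,0,1],
    [0,0,1],
    [0,0,1],
    [0,0,1],
    [0,0,1],
    [0,0,0],
    [0,0,0],
    [0,0,0],
  ],
  linear=[
    [0,0,0],
    [0,0,0],
    [0,0.03,0],
    [0,0.03,0],
    [0,0.03,0],
    [0,0,0],
    [0,0,0],
    [0,0,0],
  ],
  hand=[0,0,0,0,0,0,0,0],
)

```text
t: 17.55
eef_pos: [0.5745, -0.0127, 0.1852]
ee_rot: [0.0, 0.548, 0.837, 0.0]
wrist_force: [-0.6, -0.1, -1.7]
opening: 0.299
grasp_force: 59.3
```

```bash
python3 st.py
```

```text
t 17.55 p [ 0.5745 -0.0127  0.1852] turned 54.99967899570361 F [-0.5537 -0.1435 -1.6706] tool fx,fy 0.08981641567649526 -0.5649058703901011 M [-0.1915  0.0393  0.294 ] q6 -0.637306287597064 0.29861872807596407 0.2482825331389904
```

Emit:
drive_tool(
  twist=[
    [0,0,1],
    [0,0,1],
    [0,0,1],
    [0,0,0],
    [0,0,1],
    [0,0,0],
    [0,0,0],
    [0,0,0],
  ],
  linear=[
    [0,0.03,0],
    [0,0.03,0],
    [0,0.03,0],
    [0,0,0],
    [0,0.03,0],
    [0,0,0],
    [0,0,0],
    [0,0,0],
  ],
  hand=[0,0,0,0,0,0,0,0],
)

```text
t: 18.55
eef_pos: [0.5746, -0.0127, 0.1852]
ee_rot: [0.0, 0.577, 0.817, 0.0]
wrist_force: [1.1, -0.8, -1.8]
opening: 0.296
grasp_force: 59.3
```

```bash
python3 st.py
```

```text
t 18.55 p [ 0.5746 -0.0127  0.1852] turned 59.00021230332481 F [ 1.142  -0.7791 -1.7802] tool fx,fy -1.1165446099889174 0.8151739653162984 M [-0.0552 -0.2021  0.2652] q6 -0.5673652345939294 0.2955820221385637 0.2771270368248224
```

Emit:
drive_tool(
  twist=[
    [0,0,1],
    [0,0,0],
    [0,0,1],
    [0,0,0],
    [0,0,1],
    [0,0,0],
    [0,0,0],
    [0,0,0],
  ],
  linear=[
    [0,0.04,0],
    [0,0,0],
    [0,0.04,0],
    [0,0,0],
    [0,0.04,0],
    [0,0,0],
    [0,0,0],
    [0,0,0],
  ],
  hand=[0,0,0,0,0,0,0,0],
)

```text
t: 19.55
eef_pos: [0.5747, -0.0126, 0.1852]
ee_rot: [0.0, 0.598, 0.802, 0.0]
wrist_force: [1.7, 0.0, -1.8]
opening: 0.303
grasp_force: 59.2
```

```bash
python3 st.py
```

```text
t 19.55 p [ 0.5747 -0.0126  0.1852] turned 61.99971699933293 F [ 1.7165  0.0139 -1.8454] tool fx,fy -0.476017923687622 1.6492627522671983 M [-0.0008 -0.3132  0.2988] q6 -0.5148659078416071 0.3027848637928488 0.29155866242945194
```

Emit:
drive_tool(
  twist=[
    [0,0,1],
    [0,0,0],
    [0,0,0],
    [0,0,0.8],
    [0,0,0],
    [0,0,0],
    [0,0,0],
    [0,0,0],
  ],
  linear=[
    [0,0.05,0],
    [0,0,0],
    [0,0,0],
    [0,0.05,0],
    [0,0,0],
    [0,0,0],
    [0,0,0],
    [0,0,0],
  ],
  hand=[0,0,0,0,0,0,0,0],
)

```text
t: 20.55
eef_pos: [0.5748, -0.0126, 0.1852]
ee_rot: [0.0, 0.61, 0.792, 0.0]
wrist_force: [1.5, -0.3, -1.7]
opening: 0.297
grasp_force: 59.2
```

```bash
python3 st.py; python3 -c "
from h import *
im,C,s=snap('wrist','w6')"
```

```text
t 20.55 p [ 0.5748 -0.0126  0.1852] turned 63.8016562192015 F [ 1.4535 -0.2743 -1.7388] tool fx,fy -0.6356554235306808 1.3356191534864812 M [ 0.0177 -0.3536  0.3323] q6 -0.48331971568389176 0.29706513828811176 0.3025718405842781
```

Emit:
drive_tool(
  twist=[
    [0,0,0.8],
    [0,0,0],
    [0,0,0],
    [0,0,0.7],
    [0,0,0],
    [0,0,0],
    [0,0,0],
    [0,0,0],
  ],
  linear=[
    [0,0.05,0],
    [0,0,0],
    [0,0,0],
    [0,0.05,0],
    [0,0,0],
    [0,0,0],
    [0,0,0],
    [0,0,0],
  ],
  hand=[0,0,0,0,0,0,0,0],
)

```text
t: 21.6
eef_pos: [0.5748, -0.0126, 0.1852]
ee_rot: [-0.0, 0.621, 0.784, -0.0]
wrist_force: [1.0, -0.2, -2.4]
opening: 0.294
grasp_force: 59.2
```

```bash
python3 st.py
```

```text
t 21.6 p [ 0.5748 -0.0126  0.1852] turned 65.30477784061954 F [ 0.9785 -0.2345 -2.3983] tool fx,fy -0.452635988299105 0.8985947461263196 M [ 0.0329 -0.3844  0.309 ] q6 -0.4570560397883201 0.2943784604462335 0.31277328729629517
```

Emit:
drive_tool(
  twist=[
    [0,0,0.7],
    [0,0,0],
    [0,0,0.7],
    [0,0,0],
    [0,0,0.6],
    [0,0,0],
    [0,0,0],
    [0,0,0],
  ],
  linear=[
    [0,0.04,0],
    [0,0,0],
    [0,0.04,0],
    [0,0,0],
    [0,0.04,0],
    [0,0,0],
    [0,0,0],
    [0,0,0],
  ],
  hand=[0,0,0,0,0,0,0,0],
)

```text
t: 22.6
eef_pos: [0.575, -0.0126, 0.1852]
ee_rot: [-0.0, 0.634, 0.773, -0.0]
wrist_force: [0.5, 0.0, -1.3]
opening: 0.298
grasp_force: 59.2
```

```bash
python3 st.py
```

```text
t 22.6 p [ 0.575  -0.0126  0.1852] turned 67.30005890593279 F [ 0.4546  0.0321 -1.3353] tool fx,fy -0.057329645957184226 0.4520870258103619 M [-0.0264 -0.2831  0.3464] q6 -0.42209839676071276 0.29837995461378536 0.32281304709613323
```

Emit:
drive_tool(
  twist=[
    [0,0,0.7],
    [0,0,0],
    [0,0,0.7],
    [0,0,0],
    [0,0,0.6],
    [0,0,0],
    [0,0,0],
    [0,0,0],
  ],
  linear=[
    [0,0.03,0],
    [0,0,0],
    [0,0.03,0],
    [0,0,0],
    [0,0.03,0],
    [0,0,0],
    [0,0,0],
    [0,0,0],
  ],
  hand=[0,0,0,0,0,0,0,0],
)

```text
t: 23.6
eef_pos: [0.5751, -0.0126, 0.1852]
ee_rot: [-0.0, 0.648, 0.762, 0.0]
wrist_force: [0.3, -0.3, -0.7]
opening: 0.299
grasp_force: 59.3
```

```bash
python3 st.py
cat > gap.py <<'E'
from h import *
import sys
im,C,s=snap("wrist",sys.argv[1]);g=cv2.cvtColor(im,cv2.COLOR_BGR2GRAY)
a=-.19;ux=np.array([np.cos(a),np.sin(a)]);uy=np.array([-ux[1],ux[0]]);o=np.array([.5747,-.0167])
ys=np.arange(.035,.056,.0005)
for xs in (np.arange(-.03,-.015,.001),np.arange(.015,.03,.001)):
    pr=[]
    for y in ys:
        P=proj(C,[[*(o+x*ux+y*uy),.038] for x in xs]).astype(np.float32)
        pr.append(cv2.remap(g,P[:,0].reshape(-1,1),P[:,1].reshape(-1,1),cv2.INTER_LINEAR).mean())
    print(np.array(pr).astype(int), "deficit mm",(np.median(pr)-np.array(pr)).clip(8)[:].sum()*.5/np.median(pr))
E
python3 gap.py w7
```

```text
t 23.6 p [ 0.5751 -0.0126  0.1852] turned 69.30447441375658 F [ 0.3134 -0.3153 -0.745 ] tool fx,fy -0.36160998509463277 0.2585528140275342 M [-0.0339 -0.2014  0.3262] q6 -0.387090399296686 0.2993450154792145 0.34877244383096695
[143 144 145 146 146 146 146 145 144 144 143 142 143 143 143 143 141 134
 121 111 117 131 138 141 141 141 141 142 142 142 143 143 143 142 141 142
 142 143 143 143 144 145] deficit mm 1.3779123951537744
[143 143 143 143 143 144 143 143 143 142 141 140 141 141 141 141 140 136
 123 103  84  77  88 111 131 142 146 147 147 147 148 148 148 149 149 148
 149 149 148 147 147 146] deficit mm 1.9564054870960241
```

Emit:
drive_tool(
  twist=[
    [0,0,0.7],
    [0,0,0],
    [0,0,0],
    [0,0,0.7],
    [0,0,0],
    [0,0,0],
    [0,0,0],
    [0,0,0],
  ],
  linear=[
    [0,0.03,0],
    [0,0,0],
    [0,0,0],
    [0,0.03,0],
    [0,0,0],
    [0,0,0],
    [0,0,0],
    [0,0,0],
  ],
  hand=[0,0,0,0,0,0,0,0],
)

```text
t: 24.65
eef_pos: [0.5751, -0.0125, 0.1852]
ee_rot: [-0.0, 0.657, 0.754, 0.0]
wrist_force: [1.3, -0.1, -1.1]
opening: 0.296
grasp_force: 59.3
```

```bash
python3 st.py; sed -i 's/(np.median(pr)-np.array(pr)).clip(8)\[:\].sum()/(138-np.array(pr)).clip(0).sum()/' gap.py; python3 gap.py w8
```

```text
t 24.65 p [ 0.5751 -0.0125  0.1852] turned 70.69862014727708 F [ 1.2656 -0.1318 -1.0777] tool fx,fy -0.30377458134521373 1.2357016322750656 M [-0.0358 -0.2106  0.453 ] q6 -0.3626702892459878 0.29563631683757813 0.373724615201354
[144 144 144 145 146 146 145 144 144 143 143 143 143 143 143 144 142 135
 121 110 115 129 138 141 142 141 141 141 142 142 143 143 142 142 142 142
 142 143 144 144 144 145] deficit mm 0.27164804469273746
[143 143 143 144 144 143 143 143 143 142 141 141 140 141 141 141 141 137
 127 108  87  78  88 110 131 142 146 147 147 148 148 148 149 149 148 148
 149 149 148 147 147 146] deficit mm 0.8154844691701435
```

Run:
```python
from h import *
import cv2
s=dict(arm.observe())
a=-.19;ux=np.array([np.cos(a),np.sin(a)]);uy=np.array([-ux[1],ux[0]]);o=np.array([.5747,-.0167])
out=[]
for f,turn,p in (("w6",63.80,[.5748,-.0126,.1852]),("w8",70.70,[.5751,-.0125,.1852])):
    psi=2.942-np.radians(turn);s["ee_rot"]=[0,np.cos(psi/2),np.sin(psi/2),0];s["eef_pos"]=np.array(p)
    C=cam("wrist",s);g=cv2.imread(f"pics/{f}.png")
    X,Y=np.meshgrid(np.arange(-.05,.05,.00025),np.arange(.06,.0225,-.00025))
    W=np.stack([o[0]+X*ux[0]+Y*uy[0],o[1]+X*ux[1]+Y*uy[1],0*X+.038],-1).reshape(-1,3)
    P=proj(C,W).astype(np.float32).reshape(*X.shape,2)
    r=cv2.remap(g,P,None,cv2.INTER_CUBIC);out.append(cv2.resize(r,(800,300)))
    gg=cv2.cvtColor(r,cv2.COLOR_BGR2GRAY).astype(float)
    for x0,x1 in((-.043,-.036),(-.032,-.025),(-.022,-.015),(.012,.019),(.022,.029),(.033,.04)):
        v=gg[:,int((x0+.05)/.00025):int((x1+.05)/.00025)].mean(1)[30:100]
        i=v.argmin();print(f,x0,"y at min",.06-.00025*(30+i),"min",v.min(),"deficit mm",(.93*np.median(v)-v).clip(0).sum()*.25/np.median(v))
cv2.imwrite("pics/seam.png",np.vstack(out))
```

```text
w6 -0.043 y at min 0.0445 min 113.89285714285714 deficit mm 0.15042104287656016
w6 -0.032 y at min 0.04475 min 105.28571428571429 deficit mm 0.25516129032258067
w6 -0.022 y at min 0.04475 min 90.78571428571429 deficit mm 0.396889226100152
w6 0.012 y at min 0.0455 min 70.60714285714286 deficit mm 0.8038602015113353
w6 0.022 y at min 0.04575 min 70.71428571428571 deficit mm 0.9184170728658918
w6 0.033 y at min 0.046 min 68.42857142857143 deficit mm 1.0375061812337742
w8 -0.043 y at min 0.04425 min 129.89285714285714 deficit mm 0.01901664611590628
w8 -0.032 y at min 0.0445 min 116.60714285714286 deficit mm 0.13354321816628023
w8 -0.022 y at min 0.04475 min 100.60714285714286 deficit mm 0.2669767441860466
w8 0.012 y at min 0.04525 min 76.53571428571429 deficit mm 0.6733964143426299
w8 0.022 y at min 0.0455 min 73.67857142857143 deficit mm 0.7564050459855826
w8 0.033 y at min 0.04575 min 70.92857142857143 deficit mm 0.8840461538461541
```

View pics/seam.png

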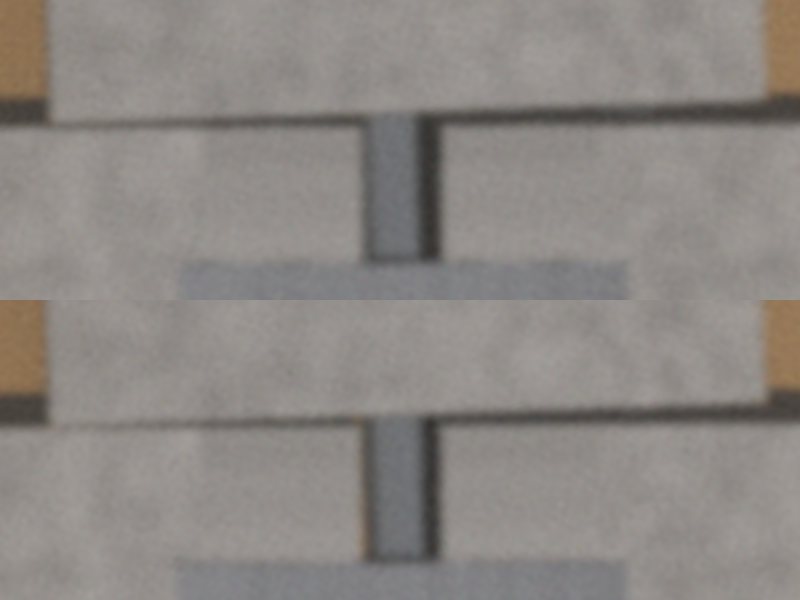

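The seam picture (top: at 64°, bottom: now) shows the rail slightly skewed. The left corner at (50,422) is touching, and a dark wedge of about 1 mm remains on the right at (760,405). Torque is still moderate, so I keep turning gently and watch both torque and gap.

Emit:
drive_tool(
  twist=[
    [0,0,0.7],
    [0,0,0],
    [0,0,0],
    [0,0,0.7],
    [0,0,0],
    [0,0,0],
    [0,0,0],
    [0,0,0],
  ],
  linear=[
    [0,0.05,0],
    [0,0,0],
    [0,0,0],
    [0,0.05,0],
    [0,0,0],
    [0,0,0],
    [0,0,0],
    [0,0,0],
  ],
  hand=[0,0,0,0,0,0,0,0],
)

```text
t: 25.7
eef_pos: [0.5752, -0.0125, 0.1852]
ee_rot: [-0.0, 0.666, 0.746, -0.0]
wrist_force: [1.4, 0.8, -1.3]
opening: 0.297
grasp_force: 59.3
```

```bash
cat > gap.py <<'E'
from h import *
import sys
im,C,s=snap("wrist",sys.argv[1])
a=-.19;ux=np.array([np.cos(a),np.sin(a)]);uy=np.array([-ux[1],ux[0]]);o=np.array([.5747,-.0167])
X,Y=np.meshgrid(np.arange(-.05,.05,.00025),np.arange(.06,.0225,-.00025))
W=np.stack([o[0]+X*ux[0]+Y*uy[0],o[1]+X*ux[1]+Y*uy[1],0*X+.038],-1).reshape(-1,3)
r=cv2.remap(im,proj(C,W).astype(np.float32).reshape(*X.shape,2),None,cv2.INTER_CUBIC)
cv2.imwrite("pics/%s_seam.png"%sys.argv[1],cv2.resize(r,(800,300)))
gg=cv2.cvtColor(r,cv2.COLOR_BGR2GRAY).astype(float);D=[]
for x0,x1 in((-.043,-.036),(-.032,-.025),(-.022,-.015),(.012,.019),(.022,.029),(.033,.04)):
    v=gg[:,int((x0+.05)/.00025):int((x1+.05)/.00025)].mean(1)[30:100]
    D.append((.93*np.median(v)-v).clip(0).sum()*.25/np.median(v))
print("gap deficits mm",np.array(D))
E
python3 st.py;python3 gap.py w9
```

```text
t 25.7 p [ 0.5752 -0.0125  0.1852] turned 72.1008276799684 F [ 1.3694  0.7914 -1.304 ] tool fx,fy 0.6322342632069452 1.4497786410444171 M [ 0.2308 -0.0051  0.38  ] q6 -0.33814419736495566 0.2973633271752491 0.38805266842246056
gap deficits mm [0.0165 0.1141 0.2359 0.6686 0.765  0.907 ]
```

Emit:
drive_tool(
  twist=[
    [0,0,0.7],
    [0,0,0],
    [0,0,0.7],
    [0,0,0],
    [0,0,0.6],
    [0,0,0],
    [0,0,0],
    [0,0,0],
  ],
  linear=[
    [0,0.05,0],
    [0,0,0],
    [0,0.05,0],
    [0,0,0],
    [0,0.05,0],
    [0,0,0],
    [0,0,0],
    [0,0,0],
  ],
  hand=[0,0,0,0,0,0,0,0],
)

```text
t: 26.75
eef_pos: [0.5753, -0.0125, 0.1852]
ee_rot: [-0.0, 0.679, 0.734, -0.0]
wrist_force: [-1.4, 0.7, -0.8]
opening: 0.3
grasp_force: 59.3
```

```bash
python3 st.py;python3 gap.py w10
```

```text
t 26.75 p [ 0.5753 -0.0125  0.1852] turned 74.09982663047207 F [-1.3986  0.7182 -0.7708] tool fx,fy 0.8249212753296172 -1.338470779253531 M [0.2081 0.1993 0.3984] q6 -0.3031690340472647 0.29987506343937015 0.42355846613645554
gap deficits mm [0.0179 0.0944 0.2407 0.6185 0.7246 0.8306]
```

Emit:
drive_tool(
  twist=[
    [0,0,0.7],
    [0,0,0],
    [0,0,0.7],
    [0,0,0],
    [0,0,0.6],
    [0,0,0],
    [0,0,0],
    [0,0,0],
  ],
  linear=[
    [0,0,0],
    [0,0,0],
    [0,0.02,0],
    [0,0,0],
    [0,0.02,0],
    [0,0,0],
    [0,0,0],
    [0,0,0],
  ],
  hand=[0,0,0,0,0,0,0,0],
)

```text
t: 27.8
eef_pos: [0.5754, -0.0125, 0.1852]
ee_rot: [-0.0, 0.692, 0.722, 0.0]
wrist_force: [-0.3, 1.6, 0.1]
opening: 0.3
grasp_force: 59.4
```

```bash
python3 st.py;python3 gap.py w11
```

```text
t 27.8 p [ 0.5754 -0.0125  0.1852] turned 76.1038154838998 F [-0.2526  1.6234  0.1151] tool fx,fy 1.6327097620717481 -0.1826695254567231 M [0.3077 0.1932 0.481 ] q6 -0.26822632084382486 0.2995061208577135 0.46270393766462803
gap deficits mm [0.0121 0.0877 0.2198 0.5729 0.6796 0.7788]
```

Emit:
drive_tool(
  twist=[
    [0,0,-1.5],
    [0,0,-1.5],
    [0,0,-1.5],
    [0,0,-1.5],
    [0,0,0],
    [0,0,0],
    [0,0,0],
    [0,0,0],
  ],
  linear=[
    [0,0,0],
    [0,0,0],
    [0,0,0],
    [0,0,0],
    [0,0,0],
    [0,0,0],
    [0,0,0],
    [0,0,0],
  ],
  hand=[0,0,0,0,0,0,0,0],
)

```text
t: 28.85
eef_pos: [0.5753, -0.0125, 0.1852]
ee_rot: [-0.0, 0.653, 0.757, -0.0]
wrist_force: [-2.7, 0.5, 0.2]
opening: 0.301
grasp_force: 59.4
```

```bash
python3 st.py;python3 gap.py w12
python3 - <<'E'
from h import *
# independent check: top camera rectified seam, before and now
im,C,s=snap("top","t12");old=cv2.imread("pics/top0.png")
a=-.19;ux=np.array([np.cos(a),np.sin(a)]);uy=np.array([-ux[1],ux[0]]);o=np.array([.5747,-.0167])
for f,i in(("old",old),("new",im)):
  g=cv2.cvtColor(i,cv2.COLOR_BGR2GRAY)
  for xs in((-.035,-.02),(.02,.035)):
    ys=np.arange(.035,.06,.001)
    v=[cv2.remap(g,proj(C,[[*(o+x*ux+y*uy),.038] for x in np.linspace(*xs,15)]).astype(np.float32).reshape(-1,1,2),None,1).mean() for y in ys]
    print(f,xs,np.array(v).astype(int))
E
```

```text
t 28.85 p [ 0.5753 -0.0125  0.1852] turned 70.10880814171009 F [-2.7199  0.5147  0.2336] tool fx,fy 0.9090557282214964 -2.6146040364517917 M [0.296  0.6897 0.1472] q6 -0.37282123657675165 0.30121504391431186 0.1626710733398795
gap deficits mm [0.0028 0.0945 0.1933 0.5692 0.6647 0.756 ]
old (-0.035, -0.02) [131 132 132 131 132 132 133 132 129 126 121 116 112 112 116 120 124 127
 128 129 128 128 128 129 128]
old (0.02, 0.035) [130 130 130 130 130 130 130 128 126 123 118 114 111 111 116 120 125 128
 130 130 131 130 130 130 129]
new (-0.035, -0.02) [107 106 106 105 104 104 104 103 102 101 101 100 100  99  98  97  96  95
  95  94  92  90  87  84  81]
new (0.02, 0.035) [98 95 93 93 93 92 92 92 92 91 90 90 89 89 88 87 86 85 83 82 81 80 78 77
 77]
```

Emit:
drive_tool(
  twist=[
    [0,0,2],
    [0,0,2],
    [0,0,2],
    [0,0,0.7],
    [0,0,0],
    [0,0,0.7],
    [0,0,0],
    [0,0,0],
  ],
  linear=[
    [0,-0.05,0],
    [0,0,0],
    [0,0,0],
    [0,0,0],
    [0,0,0],
    [0,0,0],
    [0,0,0],
    [0,0,0],
  ],
  hand=[0,0,0,0,0,0,0,0],
)

```text
t: 29.95
eef_pos: [0.5754, -0.0125, 0.1852]
ee_rot: [0.0, 0.7, 0.714, 0.0]
wrist_force: [-0.6, 1.4, -1.7]
opening: 0.301
grasp_force: 59.3
```

```bash
python3 st.py;python3 gap.py w13
```

```text
t 29.95 p [ 0.5754 -0.0125  0.1852] turned 77.49760806462679 F [-0.6372  1.3943 -1.6562] tool fx,fy 1.4059401580260271 -0.6111786693299194 M [0.2532 0.1458 0.504 ] q6 -0.2438692513561034 0.3014518213273326 0.4851522110402584
gap deficits mm [0.0098 0.0807 0.1899 0.5145 0.5931 0.7017]
```

Emit:
drive_tool(
  twist=[
    [0,0,0.7],
    [0,0,0],
    [0,0,0.7],
    [0,0,0],
    [0,0,0.6],
    [0,0,0],
    [0,0,0],
    [0,0,0],
  ],
  linear=[
    [0,0,0],
    [0,0,0],
    [0,0,0],
    [0,0,0],
    [0,0,0],
    [0,0,0],
    [0,0,0],
    [0,0,0],
  ],
  hand=[0,0,0,0,0,0,0,0],
)

```text
t: 31.0
eef_pos: [0.5754, -0.0125, 0.1852]
ee_rot: [0.0, 0.713, 0.701, 0.0]
wrist_force: [0.8, 0.1, -3.0]
opening: 0.294
grasp_force: 59.2
```

```bash
python3 st.py;python3 gap.py w14
```

```text
t 31.0 p [ 0.5754 -0.0125  0.1852] turned 79.50281026142582 F [ 0.8436  0.0851 -3.035 ] tool fx,fy 0.09895494311898632 0.8420689136081989 M [ 0.3111 -0.2687  0.5834] q6 -0.2088965250741638 0.29417134271507805 0.5017606727778912
gap deficits mm [0.0038 0.0742 0.1532 0.4316 0.4933 0.5892]
```

Emit:
drive_tool(
  twist=[
    [0,0,0.7],
    [0,0,0],
    [0,0,0.7],
    [0,0,0],
    [0,0,0.6],
    [0,0,0],
    [0,0,0],
    [0,0,0],
  ],
  linear=[
    [0,0.02,0],
    [0,0,0],
    [0,0.02,0],
    [0,0,0],
    [0,0.02,0],
    [0,0,0],
    [0,0,0],
    [0,0,0],
  ],
  hand=[0,0,0,0,0,0,0,0],
)

```text
t: 32.05
eef_pos: [0.5755, -0.0125, 0.1852]
ee_rot: [0.0, 0.725, 0.689, 0.0]
wrist_force: [1.4, 1.4, -2.8]
opening: 0.296
grasp_force: 59.2
```

```bash
python3 st.py;python3 gap.py w15
```

```text
t 32.05 p [ 0.5755 -0.0125  0.1852] turned 81.50131433041902 F [ 1.3505  1.4205 -2.8404] tool fx,fy 1.4877976913795654 1.2758963761115552 M [ 0.3601 -0.4969  0.5104] q6 -0.17399485178419066 0.2955731818406879 0.5244673043489456
gap deficits mm [0.007  0.0478 0.1293 0.3304 0.3962 0.4841]
```

Emit:
drive_tool(
  twist=[
    [0,0,0.7],
    [0,0,0],
    [0,0,0.7],
    [0,0,0],
    [0,0,0.6],
    [0,0,0],
    [0,0,0],
    [0,0,0],
  ],
  linear=[
    [0,0.03,0],
    [0,0,0],
    [0,0.03,0],
    [0,0,0],
    [0,0.03,0],
    [0,0,0],
    [0,0,0],
    [0,0,0],
  ],
  hand=[0,0,0,0,0,0,0,0],
)

```text
t: 33.1
eef_pos: [0.5756, -0.0126, 0.1852]
ee_rot: [0.0, 0.737, 0.676, 0.0]
wrist_force: [2.7, 0.2, -3.4]
opening: 0.297
grasp_force: 59.2
```

```bash
python3 st.py;python3 gap.py w16
```

```text
t 33.1 p [ 0.5756 -0.0126  0.1852] turned 83.50267568073228 F [ 2.7171  0.1929 -3.3793] tool fx,fy 0.42605851266672345 2.690425642024147 M [-0.0758 -0.702   0.5351] q6 -0.13906077372331044 0.2967357032080107 0.5311963520944118
gap deficits mm [0.0051 0.0354 0.1058 0.3509 0.3956 0.4445]
```

Emit:
drive_tool(
  twist=[
    [0,0,0.7],
    [0,0,0],
    [0,0,0.7],
    [0,0,0],
    [0,0,0.6],
    [0,0,0],
    [0,0,0],
    [0,0,0],
  ],
  linear=[
    [0,0.07,0],
    [0,0,0],
    [0,0.07,0],
    [0,0,0],
    [0,0.06,0],
    [0,0,0],
    [0,0,0],
    [0,0,0],
  ],
  hand=[0,0,0,0,0,0,0,0],
)

```text
t: 34.15
eef_pos: [0.5757, -0.0125, 0.1852]
ee_rot: [-0.0, 0.749, 0.663, -0.0]
wrist_force: [1.4, -1.0, -2.2]
opening: 0.295
grasp_force: 59.3
```

```bash
python3 st.py;python3 gap.py w17
```

```text
t 34.15 p [ 0.5757 -0.0125  0.1852] turned 85.50017889304611 F [ 1.4402 -1.0287 -2.2471] tool fx,fy -0.8472119790280769 1.553860222970712 M [-0.1745 -0.4829  0.5767] q6 -0.10408260471444544 0.2945076711780238 0.5719144642353058
gap deficits mm [0.0172 0.0595 0.0778 0.3286 0.3758 0.3908]
```

Emit:
drive_tool(
  twist=[
    [0,0,-2],
    [0,0,-2],
    [0,0,-2],
    [0,0,-2],
    [0,0,-2],
    [0,0,-2],
    [0,0,-1],
    [0,0,0],
  ],
  linear=[
    [0,-0.04,0],
    [0,-0.04,0],
    [0,-0.04,0],
    [0,-0.04,0],
    [0,-0.04,0],
    [0,-0.04,0],
    [0,0,0],
    [0,0,0],
  ],
  hand=[0,0,0,0,0,0,0,0],
)

```text
t: 35.2
eef_pos: [0.5754, -0.0125, 0.1852]
ee_rot: [-0.0, 0.669, 0.744, -0.0]
wrist_force: [-1.1, 0.5, -0.8]
opening: 0.299
grasp_force: 59.5
```

```bash
python3 st.py;python3 gap.py w18
```

```text
t 35.2 p [ 0.5754 -0.0125  0.1852] turned 72.49609168850127 F [-1.1318  0.5354 -0.8277] tool fx,fy 0.6520397187855356 -1.0688900585557655 M [0.1096 0.0898 0.0452] q6 -0.3311504240413714 0.29925786112652264 -0.027621877379715443
gap deficits mm [0.     0.0253 0.082  0.231  0.24   0.2735]
```

Emit:
drive_tool(
  twist=[
    [0,0,0],
    [0,0,0],
    [0,0,0],
    [0,0,0],
    [0,0,0],
    [0,0,0],
    [0,0,0],
    [0,0,0],
  ],
  linear=[
    [0,0,-2],
    [0,0,-3],
    [0,0,-5],
    [0,0,-15],
    [0,0,-25],
    [0,0,-25],
    [0,0,-12],
    [0,0,0],
  ],
  hand=[0,0,0,0,0,0,0,0],
)

```text
t: 36.25
eef_pos: [0.5756, -0.0125, 0.273]
ee_rot: [0.001, 0.669, 0.744, 0.0]
wrist_force: [-0.9, -0.6, -1.3]
opening: 0.3
grasp_force: 59.4
```

```bash
python3 st.py;python3 gap.py w19; python3 -c "
from h import *
plan([.4514,.3008,.2722],1.469,12)"
```

```text
t 36.25 p [ 0.5756 -0.0125  0.273 ] turned 72.50099317666435 F [-0.8526 -0.6403 -1.3262] tool fx,fy -0.5466939156934002 -0.9155108522088643 M [ 0.0001 -0.0285  0.0231] q6 -0.331028922410091 0.2995925560439895 0.0003864294740196783
gap deficits mm [0.     0.0013 0.0304 0.1011 0.1116 0.1122]
turn/row deg 0.9907518997699278 linear [[27.1, -7.5, -0.0], [26.9, -8.0, -0.0], [26.8, -8.4, -0.0], [26.6, -8.9, -0.0], [26.5, -9.4, -0.0], [26.3, -9.8, -0.0], [26.1, -10.3, -0.0], [26.0, -10.7, -0.0], [25.8, -11.2, -0.0], [25.6, -11.6, -0.0], [25.4, -12.1, -0.0], [25.1, -12.5, -0.0]]
```

The seam is closed and uniform, with a residue of 0.11 mm or less. Now I carry the driver back to the block.

Emit:
drive_tool(
  twist=[
    [0,0,1],
    [0,0,1],
    [0,0,1],
    [0,0,1],
    [0,0,1],
    [0,0,1],
    [0,0,1],
    [0,0,1],
  ],
  linear=[
    [27,-7.5,0],
    [27,-8,0],
    [27,-8.5,0],
    [26.5,-9,0],
    [26.5,-9.5,0],
    [26.5,-10,0],
    [26,-10.5,0],
    [26,-10.5,0],
  ],
  hand=[0,0,0,0,0,0,0,0],
)

```text
t: 37.3
eef_pos: [0.4918, 0.1974, 0.2711]
ee_rot: [-0.001, 0.719, 0.695, -0.001]
wrist_force: [-0.3, -0.2, -1.1]
opening: 0.298
grasp_force: 59.4
```

Emit:
drive_tool(
  twist=[
    [0,0,1],
    [0,0,1],
    [0,0,1],
    [0,0,1],
    [0,0,0],
    [0,0,0],
    [0,0,0],
    [0,0,0],
  ],
  linear=[
    [25.5,-11,0],
    [25.5,-11.5,0],
    [25.5,-12,0],
    [24.5,-12.5,0],
    [0,0,0],
    [0,0,0],
    [0,0,0],
    [0,0,0],
  ],
  hand=[0,0,0,0,0,0,0,0],
)

```text
t: 38.3
eef_pos: [0.4519, 0.2998, 0.2721]
ee_rot: [-0.0, 0.743, 0.669, -0.0]
wrist_force: [0.2, 0.5, -1.7]
opening: 0.297
grasp_force: 59.4
```

```bash
python3 st.py
python3 - <<'E'
from h import *
im,C,s=snap("wrist","w20");plan([.4514,.3008,s["eef_pos"][2]],1.469,1)
old=cv2.imread("pics/w2.png");d=lambda i:i[150:240,220:330]
a=cv2.resize(d(old),(396,324));b=cv2.resize(d(im),(396,324));cv2.imwrite("pics/ret.png",np.hstack([a,b]))
# hole: darkest blob in block area; blade column
for n,i in(("old",old),("new",im)):
    g=cv2.cvtColor(i,cv2.COLOR_BGR2GRAY)[185:215,255:295];m=(g<85).astype(np.uint8)
    k,l,st,ce=cv2.connectedComponentsWithStats(m);j=1+np.argmax(st[1:,4]);print(n,st[j],ce[j]+[255,185])
E
```

```text
t 38.3 p [0.4519 0.2998 0.2721] turned 84.54974228469797 F [ 0.2297  0.5418 -1.6519] tool fx,fy 0.5628057573262202 0.17191963708734512 M [ 0.0367  0.0152 -0.0139] q6 0.47407333996347906 0.2974705454260063 -0.004434287402546033
turn/row deg -0.14476623606652608 linear [[0.9, -0.5, 0.1]]
old [  6   4  25  26 410] [273.4878 201.5195]
new [  5   2  25  28 406] [272.5961 200.0616]
```

Emit:
drive_tool(
  twist=[
    [0,0,0],
    [0,0,0],
    [0,0,0],
    [0,0,0],
    [0,0,0],
    [0,0,0],
    [0,0,0],
    [0,0,0],
  ],
  linear=[
    [1,-0.5,15],
    [0,0,25],
    [0,0,13],
    [0,0,10],
    [0,0,10],
    [0,0,12],
    [0,0,12],
    [0,0,10],
  ],
  hand=[0,0,0,0,0,0,0,0],
)

```text
t: 39.35
eef_pos: [0.4511, 0.3013, 0.1644]
ee_rot: [-0.0, 0.743, 0.67, -0.0]
wrist_force: [0.1, -0.4, -1.2]
opening: 0.294
grasp_force: 59.4
```

Emit:
drive_tool(
  twist=[
    [0,0,0],
    [0,0,0],
    [0,0,0],
    [0,0,0],
    [0,0,0],
    [0,0,0],
    [0,0,0],
    [0,0,0],
  ],
  linear=[
    [0,0,1],
    [0,0,1],
    [0,0,1],
    [0,0,0.7],
    [0,0,0],
    [0,0,0],
    [0,0,0],
    [0,0,0],
  ],
  hand=[0,0,0,0,0,0,0,0],
)

```text
t: 40.35
eef_pos: [0.4512, 0.3013, 0.1615]
ee_rot: [-0.0, 0.743, 0.67, -0.0]
wrist_force: [0.5, 0.6, -1.0]
opening: 0.296
grasp_force: 59.4
```

```bash
python3 st.py
```

```text
t 40.35 p [0.4512 0.3013 0.1615] turned 84.50258742731232 F [ 0.5223  0.575  -1.0094] tool fx,fy 0.6259709708731013 0.4599726270085691 M [ 0.0321  0.0297 -0.0122] q6 0.4764096937068929 0.29554566055883863 4.7006878389765916e-08
```

Emit:
drive_tool(
  twist=[
    [0,0,0],
    [0,0,0],
    [0,0,0],
    [0,0,0],
    [0,0,0],
    [0,0,0],
    [0,0,0],
    [0,0,0],
  ],
  linear=[
    [0,0,0.8],
    [0,0,0],
    [0,0,0],
    [0,0,0],
    [0,0,0],
    [0,0,0],
    [0,0,0],
    [0,0,0],
  ],
  hand=[0,0,40,60,100,100,100,100],
)

```text
t: 41.35
eef_pos: [0.4512, 0.3013, 0.1607]
ee_rot: [0.0, 0.743, 0.67, 0.0]
wrist_force: [0.0, 0.1, -0.1]
opening: 1.002
grasp_force: 0.0
```

Emit:
drive_tool(
  twist=[
    [0,0,0],
    [0,0,0],
    [0,0,0],
    [0,0,0],
    [0,0,0],
    [0,0,0],
    [0,0,0],
    [0,0,0],
  ],
  linear=[
    [0,0,0],
    [0,0,0],
    [0,0,-10],
    [0,0,-30],
    [0,0,-50],
    [0,0,-50],
    [0,0,-20],
    [0,0,0],
  ],
  hand=[100,100,100,100,100,100,100,100],
)

```text
t: 42.35
eef_pos: [0.4513, 0.3014, 0.3224]
ee_rot: [0.001, 0.743, 0.67, 0.002]
wrist_force: [-0.4, -0.3, -0.1]
opening: 1.002
grasp_force: 0.0
```

```bash
python3 st.py
python3 - <<'E'
from h import *
im,C,s=snap("wrist","w21");si,_,_=snap("side","s21");to,_,_=snap("top","t21")
a=cv2.resize(im[100:300,180:380],(400,400))
p=proj(cam("side"),[.451,.301,.08])[0].astype(int);b=cv2.resize(si[p[1]-50:p[1]+50,p[0]-50:p[0]+50],(400,400))
c=cv2.resize(cv2.imread("pics/w19_seam.png"),(400,150))
q=proj(cam("side"),[.57,.0,.04])[0].astype(int);d=cv2.resize(si[q[1]-25:q[1]+25,q[0]-67:q[0]+67],(400,150))
cv2.imwrite("pics/final.png",np.vstack([np.hstack([a,b]),np.hstack([c,d])]))
E
```

```text
t 42.35 p [0.4513 0.3014 0.3224] turned 84.49770716109654 F [-0.4154 -0.3225 -0.1149] tool fx,fy -0.3637615365708618 -0.3798317334830232 M [-0.0148 -0.0765 -0.0031] q6 0.47643002005648916 1.0019599349529063 2.806642896757694e-05
```

View pics/final.png

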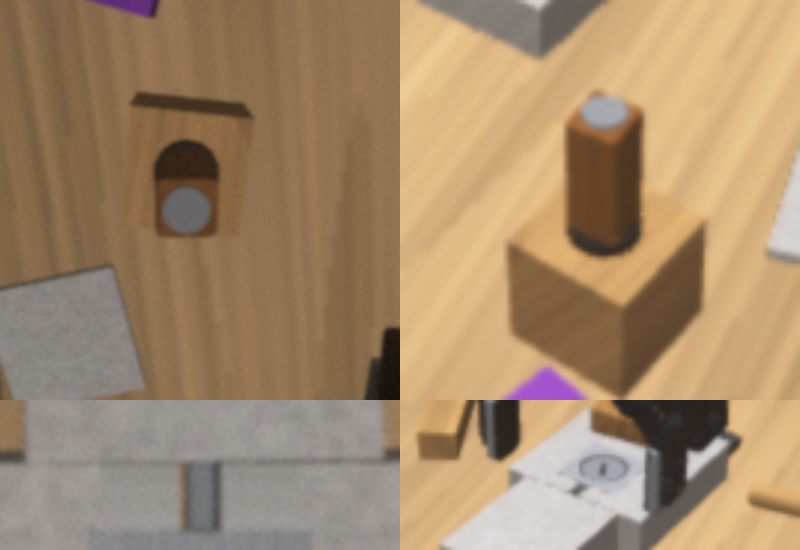

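The driver stands upright in the wooden block with its cap at (187,210), guard down on the block's top. The seam at (200,460) is only a hairline and the gripper is clear of everything, so I hand in.

```bash
python3 -c "
from plant import arm
print(arm.hand_in())"
```

```text
the job is handed in; nothing more can be done
None
```

The cam has drawn the rail up against the panel with only a hairline seam left (about 0.1 mm in the camera view). Turning torque reached about 0.57 N m, short of forcing, because the rail closed slightly skewed. The screwdriver is back upright in its wooden block, the gripper touched nothing at the end, and the job was handed in at about 42 s.

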